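Feel along the sealing rim of an engine cover

ROBOT

A 6-joint arm with a two-finger parallel gripper is mounted at the origin on the work surface. World frame = base frame: x ahead of the robot, y to its left, z up, the work surface at z = 0. Lengths are in mm, angles in rad, forces in N, time in s.
With the tool pointing down it reaches from about 350 to 925 mm from the base axis. Payload 6.4 kg.
Tool frame: the origin (TCP) lies midway between the tips of the shut fingers; the grasp point (between the pads) lies 19 mm behind it; x points along the fingers, z is the direction in which the jaws open and shut, and the axes are right-handed (so a half turn about x gives the same grasp; the last joint's range is limited). The gripper opens to 85 mm and grips with 20 to 120 N. Pads are 22 mm wide; open, the fingers measure 114 mm over their backs; the gripper's body (76 mm by 85 mm) begins 54 mm behind the grasp point. The pads swing forward as they close: fully open they stand 13 mm farther back than shut.
Start: joints at [-1.319, 0.245, 1.558, -0, 1.339, -0.174], TCP at [268.488, -591.97, 231.29] pointing down, gripper open.
Joint ranges: [-3.13, 3.13], [-1.02, 2.26], [0.13, 2.54], [-0.95, 4.09], [0.21, 2.88], [-2.74, 2.74]. Speed limits (rad/s): [2.57, 2.57, 3.14, 3.14, 3.14, 3.14].

INTERFACE

Orientations are given as [roll, pitch, yaw] about the fixed x, y, z axes, in that order (R = Rz(yaw) Ry(pitch) Rx(roll)).
In Python, from rig import bot gives the robot as it stands.
- The arm moves only by the tool send_rows, never from a script. Its argument "series" is a list of rows, each a list of 3 entries, a list of its own where there are three numbers: the finger opening in mm, from 0 to 85.4, then the shift along the tool's x, y, z in mm, then the turn about the tool's x in rad. A call has 1 to 5 rows; each row shifts and turns the commanded pose from where the row before left it, along the tool's axes as they then stand; what a row does not reach is not made up. A row lasts 1/8 s, in which the tool goes at most 62.5 mm and 10.7 degrees, less where a joint would pass 70% of its speed; a pose out of reach is approached as far as the arm can. A call with a gripper value outside its range is refused whole. The fingers move at their own pace and stop on an object; the grip force is fixed at half the most. Time passes only in rows, so rows that do not move let the fingers close. It gives the time, the measured TCP pose, the force and the opening at its end, in the units of the state.
- bot.get_obs(): the state, without advancing time (a new reading comes with each control period).
- bot.snapshot(name): name is "side" or "top" or "wrist"; returns (picture, depth): 400x640x3 uint8, red, green, blue; 400x640 float32, mm along the optical axis (not along the pixel's ray), 0 where there is no reading.
- bot.get_calibration(name): a dict with "fx", "fy", "cx", "cy" (pixels), "rvec" (rotation vector, rad) and "tvec" (3), from world to camera coordinates, as OpenCV has them; the wrist camera has in their place "tool_from_camera" (4x4, takes a point from camera to tool coordinates, whose origin is the TCP and whose axes are the tool frame's). Camera axes: x right, y down, z forward; pixel columns grow to the right and rows downward; lengths in mm; the calibration is good to about 2 mm. The wrist camera is an equidistant fisheye: a pixel r from the principal point sees the ray r / f radians off the axis. A picture is of the moment at which its call begins: read the wrist's pose just before it. get_calibration takes no time and is no camera call.
- bot.hand_in(): hands the job in, once; it reports no verdict.
Trained networks look in the newest picture that a camera, given by its name, has taken for a name from the list of things; names that differ only in an ending like _2 or _b are one class to them, and where a whole thing is asked for, a point or a joint stands for the part that bears it (a point fixed in the world has none). Each returns a list of dicts, best first, with "confidence" (0 to 1); they miss things now and then, are a little off and sometimes report something else, mostly with a low value. They report only what shows in the picture. A call takes as long as a camera call.
- bot.look_for(camera, label): "xyz" ([x, y, z] in mm, in the coordinates of the camera as it stood for that picture, good to about 4 mm: the middle of the surface that is visible of it).
- bot.outline_of(camera, label): "mask" (400x640 bool, what is visible of it).
- bot.spot_point(camera, label): "xyz" ([x, y, z] in mm, in the coordinates of the camera as it stood for that picture, good to about 4 mm: a listed point, or the origin of a listed thing).
The state is a dict: "t": time; "joint_pos": joint angles; "qvel": joint speeds; "effort": joint torques, N m; "tcp_pos": TCP position; "tool_rot": TCP orientation; "force": force on the tool from outside, world axes, zero at the start; "moment": the same for the moment, N m; "grip_width": finger opening in mm.
Only numpy, scipy, OpenCV 4.12 (cv2) and the standard library are available. Lean on these libraries where they do the work, as an engineer would, in place of code of your own. Each camera call takes 0.05 s, during which the arm holds its last target. There are 200 camera calls.

TASK

Feel the sealing rim of the aluminium engine cover for nicks: with the gripper shut, slide the fingertips lightly along the top of its curved side, from the bolt hole beside the yellow disc to the bolt hole beside the red disc, keeping on the rim and passing over all five bolt holes in order. The cover sits on springs: press gently and never push it down to its stop. Then lift away, and leave the bearing, cartons, bottles, tin and screwdriver where they are.

Things in the scene. Friction and masses are not known exactly. Their poses are not given: they have to be found in the camera images.
- stand: dark rubber-faced checking board 250 x 330 x 12 mm, fixed to the counter; origin at the centre of its underside on the counter, x away from the robot at yaw 0, y along the 330 mm side. It carries a D-shaped aluminium cover frame (about 150 x 240 mm) whose flat upper rim, 18 mm wide and 30 mm tall, has its top 62 mm above the counter when untouched. The straight side faces the robot; the curved side, with five bolt holes, faces away from it
- cover (a joint): how far the whole cover frame is pressed down on its springs (m): 0 = untouched, 0.016 = hard against its stop; it moves straight down only, starts to sink at about 1 N, reaches the stop at about 11 N, and springs back up by itself
- rim0 (a point): bolt hole (black dot 11 mm across on a 25 mm wide round boss flush with the rim), hole 1 of 5; point on the rim's centre line, on its top surface; neighbouring rim points are about 37 mm apart along the curve; (x, y) = (-13, 116) mm in the board's frame; +y end
- rim1 (a point): unmarked point of the rim, half-way along the curve between two bolt holes; point on the rim's centre line, on its top surface; neighbouring rim points are about 37 mm apart along the curve; (x, y) = (21, 101) mm in the board's frame
- rim2 (a point): bolt hole (black dot 11 mm across on a 25 mm wide round boss flush with the rim), hole 2 of 5; point on the rim's centre line, on its top surface; neighbouring rim points are about 37 mm apart along the curve; (x, y) = (48, 75) mm in the board's frame
- rim3 (a point): unmarked point of the rim, half-way along the curve between two bolt holes; point on the rim's centre line, on its top surface; neighbouring rim points are about 37 mm apart along the curve; (x, y) = (66, 43) mm in the board's frame
- rim4 (a point): bolt hole (black dot 11 mm across on a 25 mm wide round boss flush with the rim), hole 3 of 5; point on the rim's centre line, on its top surface; neighbouring rim points are about 37 mm apart along the curve; (x, y) = (73, 6) mm in the board's frame
- rim5 (a point): unmarked point of the rim, half-way along the curve between two bolt holes; point on the rim's centre line, on its top surface; neighbouring rim points are about 37 mm apart along the curve; (x, y) = (68, -31) mm in the board's frame
- rim6 (a point): bolt hole (black dot 11 mm across on a 25 mm wide round boss flush with the rim), hole 4 of 5; point on the rim's centre line, on its top surface; neighbouring rim points are about 37 mm apart along the curve; (x, y) = (50, -63) mm in the board's frame
- rim7 (a point): unmarked point of the rim, half-way along the curve between two bolt holes; point on the rim's centre line, on its top surface; neighbouring rim points are about 37 mm apart along the curve; (x, y) = (22, -87) mm in the board's frame
- rim8 (a point): bolt hole (black dot 11 mm across on a 25 mm wide round boss flush with the rim), hole 5 of 5; point on the rim's centre line, on its top surface; neighbouring rim points are about 37 mm apart along the curve; (x, y) = (-13, -100) mm in the board's frame; -y end
- yellow_disc: yellow disc 28 mm across, 8 mm thick, fixed on the board about 34 mm outside one end of the curved side (rim0 or rim8, they vary): the trace starts at the bolt hole beside it; origin under its centre
- red_disc: the same in red, at the other end of the curve, beside the bolt hole where the trace finishes
- bearing: loose steel ring bearing, 47 mm across, 14 mm tall, lying on the board inside the frame; bystander; origin under its centre
- carton_black: loose small black carton with a yellow band, 50 x 70 x 90 mm tall, beside the board; bystander; origin under its centre
- carton_blue: loose small blue and white carton, 50 x 70 x 90 mm tall, beside the board; bystander; origin under its centre
- oil_yellow: loose yellow oil bottle, 60 x 100 x 202 mm tall; bystander; origin under its centre
- oil_grey: loose grey oil bottle, 60 x 100 x 202 mm tall; bystander; origin under its centre
- grease_tin: loose round tin, 70 mm across, 70 mm tall; bystander; origin under its centre
- screwdriver: loose screwdriver lying on the counter beyond the board; bystander

How it is judged:
By the outcome, as a careful person would: the job done as asked, in the order asked, and still so for the second after the job is handed in, with the robot touching nothing.
It also fails if it takes over 58 s, if anything falls off the work surface, if the arm or the gripper's body presses on something with over 40 N, if the wrist force passes 120 N, or if a joint passes its speed limit or range.

## Working session

There is one attempt and no reset: what is moved stays moved. The work goes in short steps, Python scripts to look and compute and a tool call to move; the robot and the scene stay as the last step left them, time stands still between calls to the robot, and variables do not carry over. Pictures are saved under pics/ and viewed, about 8 in all and at most 12, crops included, and the job is handed in when it is done.

Besides the shell and the picture viewer there is one more tool, called after ">>>" as name(argument=value, ...) on one line, values as JSON. send_rows: Moves the arm, as the interface text tells. Its arguments: {"type":"object","properties":{"series":{"type":"array"}},"required":["series"]}

```bash
ls; mkdir -p pics; cat > h.py <<'E'
import numpy as np, cv2
from rig import bot
from scipy.spatial.transform import Rotation as R
def w(cam,p):
    c=bot.get_calibration(cam); r=R.from_rotvec(np.ravel(c["rvec"])).as_matrix()
    return r.T@(np.asarray(p,float)-np.ravel(c["tvec"]))
def save(n,im): cv2.imwrite(f"pics/{n}.png",im[:,:,::-1])
E
python3 - <<'E'
from h import *
np.set_printoptions(precision=1,suppress=True)
o=bot.get_obs(); print({k:o[k] for k in("t","tcp_pos","tool_rot","force","grip_width")})
for c in("top","side"):
    im,d=bot.snapshot(c); save(c,im)
    for l in ["yellow_disc","red_disc","stand"]+["rim%d"%i for i in range(0,9,2)]+(["oil_yellow","oil_grey","carton_black","carton_blue","grease_tin"] if c=="top" else []):
        for r in bot.spot_point(c,l)[:2]: print(c,l,round(r["confidence"],2),w(c,r["xyz"]))
print(bot.get_obs()["t"])
E
```

```text
pics
{'t': 0.0, 'tcp_pos': array([ 268.3, -591.4,  230.1]), 'tool_rot': array([3. , 1.6, 1.8]), 'force': array([0.5, 0. , 0.2]), 'grip_width': 85.41518829687213}
top yellow_disc 0.65 [560.7 466.8   0.6]
top yellow_disc 0.53 [ 515.  -151.3   15.4]
top red_disc 0.57 [444.8 122.   10.9]
top stand 0.84 [503.8 -14.5  -0.9]
top rim0 0.95 [470.1  97.1  62.4]
top rim0 0.89 [568.6 -66.5  60.5]
top rim2 0.95 [470.1  97.1  62.4]
top rim2 0.89 [568.6 -66.5  60.5]
top rim4 0.95 [470.1  97.1  62.4]
top rim4 0.89 [568.6 -66.5  60.5]
top rim6 0.95 [470.1  97.1  62.4]
top rim6 0.89 [568.6 -66.5  60.5]
top rim8 0.95 [470.1  97.1  62.4]
top rim8 0.89 [568.6 -66.5  60.5]
top oil_yellow 0.72 [562.5 466.4   1.1]
top oil_yellow 0.33 [445.5 123.5  12.5]
top oil_grey 0.75 [ 575.2 -456.1    2.4]
top carton_black 0.94 [472.8 208.4  -2.8]
top carton_black 0.72 [567.1 -62.1  55.2]
top carton_blue 0.73 [ 507.6 -243.8   -2.4]
top grease_tin 0.57 [373.8 464.3   1.5]
side red_disc 0.67 [448.6 122.1  11.7]
side stand 0.96 [507.6 -14.2  -0.2]
side stand 0.57 [553.5 -92.1  64.2]
side rim0 0.87 [582.9 -24.8  60.2]
side rim0 0.86 [464.   97.2  63.6]
side rim2 0.87 [582.9 -24.8  60.2]
side rim2 0.86 [464.   97.2  63.6]
side rim4 0.87 [582.9 -24.8  60.2]
side rim4 0.86 [464.   97.2  63.6]
side rim6 0.87 [582.9 -24.8  60.2]
side rim6 0.86 [464.   97.2  63.6]
side rim8 0.87 [582.9 -24.8  60.2]
side rim8 0.86 [464.   97.2  63.6]
1.15
```

View pics/top.png

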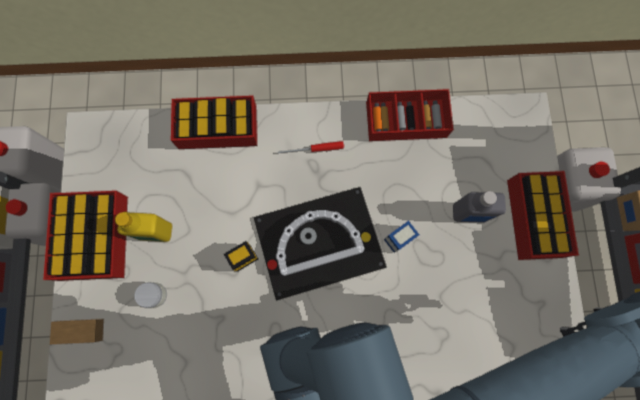

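View pics/side.png

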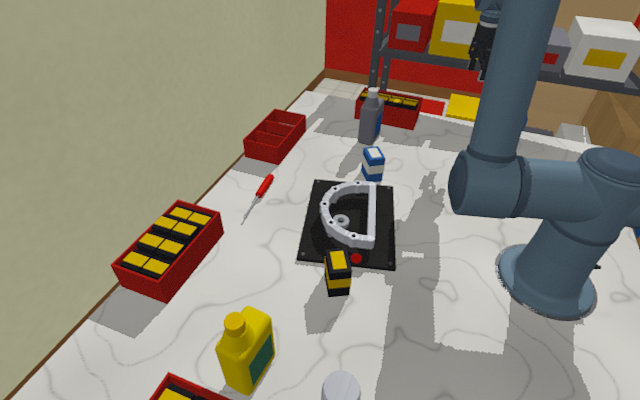

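```bash
python3 - <<'E'
from h import *
np.set_printoptions(precision=3,suppress=True)
o=bot.get_obs(); M=R.from_euler("xyz",o["tool_rot"]).as_matrix(); print(M)
print(M.T@(np.array([480,-30,250])-o["tcp_pos"]))
c=bot.get_calibration("wrist");print(c)
E
```

```text
[[-0.     0.911  0.413]
 [ 0.     0.413 -0.911]
 [-1.     0.    -0.   ]]
[ -18.711  424.751 -424.413]
{'fx': 309.70691628693146, 'fy': 309.70691628693146, 'cx': 326.2045962615536, 'cy': 201.12266400471145, 'tool_from_camera': array([[  -0.001,   -0.273,    0.962, -143.01 ],
       [  -0.   ,   -0.962,   -0.273,   69.323],
       [   1.   ,   -0.001,    0.001,   -0.123],
       [   0.   ,    0.   ,    0.   ,    1.   ]])}
```

>>> send_rows(series=[[0,[-4,42,-42],0],[0,[-4,42,-42],0],[0,[-4,42,-42],0],[0,[-4,42,-42],0],[0,[-2,42,-42],0]])

```text
t: 1.78
tcp_pos: [373.5, -312.3, 249.8]
tool_rot: [0.394, 1.57, -0.751]
force: [0.7, -0.5, 0.8]
grip_width: -0.1
```

>>> send_rows(series=[[0,[0,42,-42],0],[0,[0,42,-42],0],[0,[0,42,-42],0],[0,[0,42,-42],0],[0,[0,42,-42],0]])

```text
t: 2.4
tcp_pos: [478.0, -34.1, 249.7]
tool_rot: [0.801, 1.569, -0.344]
force: [0.4, 0.3, 0.4]
grip_width: -0.2
```

```bash
python3 - <<'E'
from h import *
np.set_printoptions(precision=2,suppress=True)
o=bot.get_obs(); M=R.from_euler("xyz",o["tool_rot"]).as_matrix()
im,d=bot.snapshot("wrist"); save("w1",im)
print(o["t"],o["tcp_pos"],o["joint_pos"],o["force"],o["grip_width"],M)
T=bot.get_calibration("wrist")["tool_from_camera"]
f=lambda p:M@(T[:3,:3]@np.array(p)+T[:3,3])+o["tcp_pos"]
for l in["yellow_disc","red_disc","stand","rim0","bearing"]:
    for r in bot.spot_point("wrist",l)[:6]: print(l,round(r["confidence"],2),f(r["xyz"]))
np.savez("w1.npz",d=d,im=im,p=o["tcp_pos"],M=M)
E
```

```text
2.4 [477.97 -34.1  249.74] [-0.31 -0.19  1.96 -0.    1.36  0.84] [0.37 0.3  0.4 ] -0.15667846056438345 [[ 0.    0.91  0.41]
 [-0.    0.41 -0.91]
 [-1.    0.    0.  ]]
yellow_disc 0.82 [ 510.71 -146.86   14.88]
yellow_disc 0.72 [558.47 461.06   1.32]
red_disc 0.55 [448.05 123.92  11.53]
stand 0.62 [508.81 -20.82   4.  ]
rim0 0.94 [579.91   4.3   61.2 ]
rim0 0.87 [533.13  66.98  62.13]
rim0 0.85 [ 515.2  -116.59   63.85]
rim0 0.8 [564.13  39.31  60.67]
rim0 0.77 [501.32  87.7   64.82]
rim0 0.69 [547.4  -95.51  66.37]
bearing 0.77 [524.83  13.68   9.6 ]
```

View pics/w1.png

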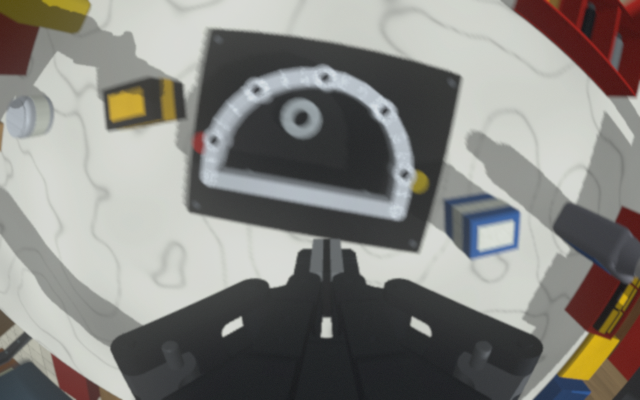

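The wrist view shows the five holes near (213,140), (257,90), (325,77), (384,110), (405,174). The yellow disc is at (420,181) by rim8 and the red at (200,143) by rim0, so the trace runs rim8 to rim0.

```bash
cat >> h.py <<'E'
B=np.array([[-13,116],[21,101],[48,75],[66,43],[73,6],[68,-31],[50,-63],[22,-87],[-13,-100.]])
def fit(A,W):
    a,b=A.mean(0),W.mean(0);X=(A-a).T@(W-b);y=np.arctan2(X[0,1]-X[1,0],X[0,0]+X[1,1])
    Q=np.array([[np.cos(y),-np.sin(y)],[np.sin(y),np.cos(y)]]);return y,b-Q@a,Q,W-(A@Q.T+b-Q@a)
def ray(cam,px,p=None,M=None,z=62):
    c=bot.get_calibration(cam);u=(np.array(px)-[c["cx"],c["cy"]])/c["fx"]
    if cam=="wrist":
        T=c["tool_from_camera"];r=np.linalg.norm(u);d=np.r_[u/r*np.sin(r),np.cos(r)]
        d=M@T[:3,:3]@d;o=M@T[:3,3]+p
    else:
        Q=R.from_rotvec(np.ravel(c["rvec"])).as_matrix();d=Q.T@np.r_[u,1];o=-Q.T@np.ravel(c["tvec"])
    return (o+d*(z-o[2])/d[2])[:2]
def ref(im,px,h=5):
    g=cv2.cvtColor(im,cv2.COLOR_RGB2GRAY).astype(float);x,y=map(round,px)
    s=g[y-h:y+h+1,x-h:x+h+1];v=np.clip(np.percentile(s,50)-s,0,None);v[v<v.max()*.3]=0
    Y,X=np.mgrid[-h:h+1,-h:h+1]
    v[np.hypot(X,Y)>h+.5]=0
    return np.array([x+(v*X).sum()/v.sum(),y+(v*Y).sum()/v.sum()])
E
python3 - <<'E'
from h import *
np.set_printoptions(precision=1,suppress=True)
k=np.load("w1.npz")
P=[ref(k["im"],q) for q in[(213,140),(257,90),(325,77),(384,110),(405,174)]]
print(np.array(P))
W=np.array([ray("wrist",q,k["p"],k["M"]) for q in P])
y,t,Q,res=fit(B[::2],W);print(y,t,res);print(B@Q.T+t)
from scipy.optimize import minimize
# top camera: predicted hole pixels for cross-check
im=cv2.imread("pics/top.png")[:,:,::-1].copy()
for q in[(282,257),(289,229),(310,216),(335,217),(357,237)]: pass
c=bot.get_calibration("top")
X=np.c_[B@Q.T+t,np.full(9,62)]
px=cv2.projectPoints(X,np.ravel(c["rvec"]),np.ravel(c["tvec"]),np.array([[c["fx"],0,c["cx"]],[0,c["fy"],c["cy"]],[0,0,1]]),None)[0][:,0]
print(px[::2])
P2=np.array([ref(im,q,3) for q in px[::2]]);print(P2)
W2=np.array([ray("top",q) for q in P2]);r=fit(B[::2],W2);print(r[0],r[1],r[3])
E
```

```text
[[213.5 140. ]
 [256.   89.5]
 [324.7  77.3]
 [384.4 110.6]
 [404.3 174.1]]
0.24152638916313807 [508.8 -10.5] [[ 0.  -0.4]
 [ 0.1  0.8]
 [-0.2 -0.3]
 [ 0.2 -0. ]
 [-0.2 -0.1]]
[[ 468.5   99. ]
 [ 505.1   92.6]
 [ 537.5   73.8]
 [ 562.6   47. ]
 [ 578.3   12.7]
 [ 582.3  -24.4]
 [ 572.5  -59.8]
 [ 551.   -89.8]
 [ 520.1 -110.7]]
[[279.1 254.8]
 [287.4 229.6]
 [308.7 214.3]
 [334.6 215.2]
 [353.9 232.9]]
[[279.8 255.4]
 [287.7 230.1]
 [309.6 214.7]
 [335.5 215.8]
 [355.  233.6]]
0.23884554863511478 [507.1 -12.6] [[-0.4  0. ]
 [ 0.   1.5]
 [ 0.5 -0.4]
 [-0.  -0.3]
 [-0.1 -0.9]]
```

>>> send_rows(series=[[0,[30,1.5,44],0],[0,[30,2,43.7],0],[0,[40,2,0],0],[0,[40,0,0],0],[0,[30,0,0],0]])

```text
t: 3.32
tcp_pos: [517.5, -115.3, 77.5]
tool_rot: [-2.363, 1.569, 2.771]
force: [-0.6, -0.0, 0.2]
grip_width: 0.1
```

```bash
python3 - <<'E'
from h import *
np.set_printoptions(precision=2,suppress=True)
o=bot.get_obs(); M=R.from_euler("xyz",o["tool_rot"]).as_matrix()
im,d=bot.snapshot("wrist"); save("w2",im)
print(o["t"],o["tcp_pos"],o["joint_pos"],o["force"],M)
np.savez("w2.npz",d=d,im=im,p=o["tcp_pos"],M=M)
T=bot.get_calibration("wrist")["tool_from_camera"]
y=.2405;Q=np.array([[np.cos(y),-np.sin(y)],[np.sin(y),np.cos(y)]]);c=bot.get_calibration("wrist")
for b in B:
    X=np.r_[Q@b+[508,-11.5],62];v=T[:3,:3].T@(M.T@(X-o["tcp_pos"])-T[:3,3])
    th=np.arctan2(np.hypot(*v[:2]),v[2]);print(X,v[:2]/np.hypot(*v[:2])*th*c["fx"]+[c["cx"],c["cy"]])
E
```

```text
3.325 [ 517.54 -115.28   77.46] [-0.43  0.17  1.96 -0.    1.02  0.72] [-0.63 -0.04  0.22] [[-0.    0.91  0.41]
 [ 0.    0.41 -0.91]
 [-1.   -0.   -0.  ]]
[467.74  98.06  62.  ] [ 38.06 178.31]
[504.34  91.6   62.  ] [ 48.47 134.51]
[536.75  72.77  62.  ] [73.26 96.7 ]
[561.86  45.98  62.  ] [110.52  68.95]
[577.47  11.72  62.  ] [161.2   57.98]
[581.43 -25.41  62.  ] [219.11  70.58]
[571.57 -60.78  62.  ] [271.91 111.74]
[550.09 -90.76  62.  ] [308.7  172.52]
[ 519.19 -111.72   62.  ] [321.43 238.13]
```

View pics/w2.png

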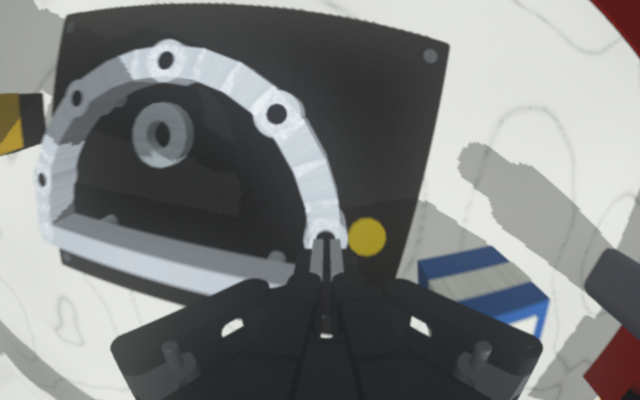

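The four free holes show at (276,113), (166,60), (77,98), (42,180), about 4 px right of the predicted positions. The fingertip hangs over hole 5 at (326,238).

```bash
python3 - <<'E'
from h import *
np.set_printoptions(precision=1,suppress=True)
k=np.load("w2.npz")
P=[ref(k["im"],q,7) for q in[(42,180),(77,98),(166,60),(276,113)]];print(np.array(P))
W=np.array([ray("wrist",q,k["p"],k["M"]) for q in P])
y,t,Q,res=fit(B[:8:2],W);print(y,t,res)
X=B@Q.T+t;print(X)
c=bot.get_calibration("wrist")
# fingertip check: where does TCP project?
T=c["tool_from_camera"];v=T[:3,:3].T@(-T[:3,3]);th=np.arctan2(np.hypot(*v[:2]),v[2]);print("tcp px",v[:2]/np.hypot(*v[:2])*th*c["fx"]+[c["cx"],c["cy"]])
E
```

```text
[[ 41.6 179.4]
 [ 76.4  97.9]
 [165.1  60.6]
 [276.1 113.4]]
0.2428752322063754 [508.2 -15. ] [[ 1.  -1.1]
 [ 0.1 -0. ]
 [-0.9  0.2]
 [-0.3  1. ]]
[[ 467.7   94.5]
 [ 504.3   88.1]
 [ 536.8   69.3]
 [ 561.9   42.6]
 [ 577.6    8.4]
 [ 581.7  -28.7]
 [ 571.9  -64.1]
 [ 550.5  -94.2]
 [ 519.6 -115.2]]
tcp px [326.1 255.1]
```

>>> send_rows(series=[[0,[0,0,0],0],[0,[0,0,0],0]])

```text
t: 3.62
tcp_pos: [519.8, -114.8, 81.2]
tool_rot: [0.705, 1.568, -0.441]
force: [-0.1, -0.2, 0.4]
grip_width: 0.0
```

```bash
python3 - <<'E'
from h import *
np.set_printoptions(precision=1,suppress=True)
for i in range(2):
    o=bot.get_obs(); M=R.from_euler("xyz",o["tool_rot"]).as_matrix();im,d=bot.snapshot("wrist")
    P=[ref(im,q,7) for q in[(42,180),(77,98),(166,60),(276,113)]]
    W=np.array([ray("wrist",q,o["tcp_pos"],M) for q in P])
    y,t,Q,res=fit(B[:8:2],W);print(o["tcp_pos"],o["force"],np.array(P).ravel(),y,t);print((B@Q.T+t)[[0,4,8]])
save("w3",im[150:300,220:430].repeat(3,0).repeat(3,1))
E
```

```text
[ 519.8 -114.8   81.2] [-0.1 -0.2  0.4] [ 42.6 181.3  77.8  99.9 166.2  62.6 277.3 115.2] 0.24844877376074317 [508.8 -13.7]
[[ 467.7   95.6]
 [ 578.1   10.1]
 [ 520.8 -113.8]]
[ 519.9 -114.6   81.3] [-0.6 -0.5  0.2] [ 42.8 181.4  78.   99.9 166.6  62.9 276.4 115.4] 0.24885877682414684 [508.8 -13.6]
[[ 467.6   95.7]
 [ 578.1   10.2]
 [ 520.8 -113.7]]
```

View pics/w3.png

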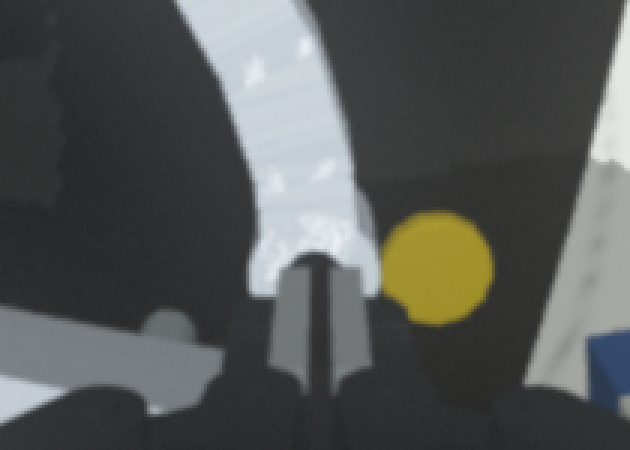

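```bash
cat > path.py <<'E'
from h import *
from scipy.interpolate import CubicSpline
y=.246;Q=np.array([[np.cos(y),-np.sin(y)],[np.sin(y),np.cos(y)]]);t=np.array([508.6,-13.6])
X=B[::-1]@Q.T+t
s=np.r_[0,np.cumsum(np.linalg.norm(np.diff(X,axis=0),axis=1))];cs=CubicSpline(s,X)
S=np.linspace(-2,s[-1]+2,41);P=cs(S)
def st():
    o=bot.get_obs();return o,R.from_euler("xyz",o["tool_rot"]).as_matrix()
E
python3 - <<'E'
from path import *
np.set_printoptions(precision=1,suppress=True)
o,M=st();print(o["tcp_pos"],X.tolist(),s[-1]);print("to start",M.T@(np.r_[P[0],66]-o["tcp_pos"]))
D=np.c_[np.diff(P,axis=0),np.zeros(40)]@M
for i in range(0,40,5):print(i,D[i:i+5,1:].round(1).tolist(),P[i+5])
E
```

```text
[ 519.9 -114.4   81.1] [[520.3440083803149, -113.75527079072322], [551.1244658782445, -92.62322318008815], [572.4368736434259, -62.527022834352856], [582.102127847021, -27.10693162639738], [577.9411246601924, 9.996788570898216], [562.1413900699278, 44.17819268010937], [536.8904500632156, 70.83133562381155], [504.3716195479687, 89.4733757997325], [467.74231879479504, 95.74189447112136]] 297.2825143899248
to start [15.1 -1.3 -0.5]
0 [[7.6, -0.1], [7.6, -0.6], [7.5, -1.2], [7.4, -1.7], [7.2, -2.3]] [549.9 -93.8]
5 [[7.0, -2.8], [6.8, -3.3], [6.6, -3.7], [6.3, -4.2], [6.0, -4.6]] [572.  -63.3]
10 [[5.7, -5.0], [5.3, -5.4], [4.9, -5.8], [4.4, -6.1], [3.9, -6.5]] [582.1 -27.1]
15 [[3.3, -6.8], [2.8, -7.0], [2.3, -7.2], [1.8, -7.4], [1.3, -7.5]] [577.8  10.4]
20 [[0.9, -7.5], [0.4, -7.6], [-0.1, -7.6], [-0.6, -7.5], [-1.1, -7.5]] [561.9  44.5]
25 [[-1.6, -7.4], [-2.1, -7.3], [-2.5, -7.1], [-3.0, -7.0], [-3.4, -6.8]] [535.8  71.7]
30 [[-3.7, -6.6], [-4.1, -6.4], [-4.5, -6.1], [-4.8, -5.8], [-5.2, -5.4]] [503.  90.]
35 [[-5.6, -5.0], [-6.0, -4.6], [-6.3, -4.1], [-6.7, -3.6], [-7.1, -3.1]] [465.7  95.7]
```

>>> send_rows(series=[[0,[7,-1.3,-0.5],0],[0,[5,0,0],0],[0,[2,0,0],0],[0,[1,0,0],0],[0,[0,0,0],0]])

```text
t: 4.35
tcp_pos: [517.3, -113.6, 64.2]
tool_rot: [-2.269, 1.571, 2.869]
force: [-0.4, -0.8, 0.6]
grip_width: -0.1
```

>>> send_rows(series=[[0,[1.5,0,0],0],[0,[1.5,0,0],0],[0,[0,0,0],0]])

```text
t: 4.72
tcp_pos: [517.5, -113.7, 61.4]
tool_rot: [0.843, 1.571, -0.302]
force: [-0.3, 0.1, 0.3]
grip_width: 0.6
```

>>> send_rows(series=[[0,[1.5,0,0],0],[0,[1.5,0,0],0],[0,[0,0,0],0]])

```text
t: 5.1
tcp_pos: [517.5, -113.7, 58.4]
tool_rot: [0.835, 1.571, -0.31]
force: [-1.0, 0.3, 3.2]
grip_width: -0.0
```

```bash
python3 - <<'E'
from path import *
np.set_printoptions(precision=2,suppress=True)
for i in range(3):
    o,M=st(); bot.snapshot("side"); print(o["t"],o["tcp_pos"],o["force"],M.T@(np.r_[P[0],57]-o["tcp_pos"]))
E
```

```text
5.1 [ 517.5  -113.74   58.4 ] [-0.96  0.27  3.19] [1.4  0.56 1.14]
5.15 [ 517.49 -113.73   58.43] [-0.36  0.02  2.05] [1.43 0.56 1.16]
5.2 [ 517.51 -113.72   58.46] [-1.19  0.16  2.73] [1.46 0.54 1.16]
```

>>> send_rows(series=[[0,[1.5,0,0],0],[0,[0,7.9,0.3],0],[0,[0,7.6,-0.2],0],[0,[0,7.5,-1.0],0],[0,[0,7.4,-1.7],0]])

```text
t: 5.88
tcp_pos: [544.6, -98.6, 56.9]
tool_rot: [0.229, 1.57, -0.915]
force: [-1.9, -2.5, 2.8]
grip_width: -0.4
```

```bash
cat > chk.py <<'E'
from path import *
import sys
np.set_printoptions(precision=1,suppress=True)
o,M=st();i=int(sys.argv[1])
print(o["t"],o["tcp_pos"],o["force"],"err to P[i]",M.T@(np.r_[P[i],57]-o["tcp_pos"]))
d=np.linalg.norm(cs(np.linspace(-2,s[-1]+2,2000))-o["tcp_pos"][:2],axis=1);print("off path",d.min(),"s idx",d.argmin()/2000*40)
E
python3 chk.py 4
```

```text
5.875 [544.6 -98.6  56.9] [-1.9 -2.5  2.8] err to P[i] [-0.1 -0.4  0.1]
off path 0.06596666443550181 s idx 4.0600000000000005
```

>>> send_rows(series=[[0,[0,7.2,-2.3],0],[0,[0,7.0,-2.8],0],[0,[0,6.8,-3.3],0],[0,[0,6.6,-3.7],0],[0,[0,6.3,-4.2],0]])

```text
t: 6.5
tcp_pos: [568.5, -69.6, 56.9]
tool_rot: [0.677, 1.57, -0.468]
force: [-2.0, -3.4, 3.2]
grip_width: -0.5
```

>>> send_rows(series=[[0,[0,6.0,-4.6],0],[0,[0,5.7,-5.0],0],[0,[0,5.3,-5.4],0],[0,[0,4.9,-5.8],0],[0,[0,4.4,-6.1],0]])

```text
t: 7.12
tcp_pos: [581.2, -34.1, 56.9]
tool_rot: [0.836, 1.57, -0.309]
force: [-0.3, -3.1, 3.6]
grip_width: -0.0
```

```bash
python3 chk.py 14; python3 - <<'E'
from path import *
im,d=bot.snapshot("wrist");save("w4",im)
E
```

```text
7.125 [581.2 -34.1  56.9] [-0.3 -3.1  3.6] err to P[i] [-0.1 -0.2  0.4]
off path 0.12267018129133327 s idx 14.059999999999999
```

View pics/w4.png

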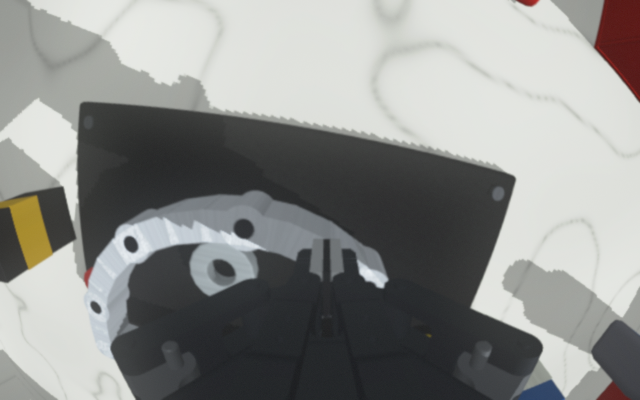

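The fingertips are on the rim between holes 4 and 3. Holes 3, 2 and 1 show at (244,228), (131,244), (96,307), so I'll check the path against these.

```bash
python3 - <<'E'
from path import *
np.set_printoptions(precision=1,suppress=True)
im=cv2.imread("pics/w4.png")[:,:,::-1].copy();o,M=st()
for q,i in(((244,228),4),((131,244),6),((96,307),8)):
    r=ref(im,q,6);print(r,ray("wrist",r,o["tcp_pos"],M,58),X[i])
E
```

```text
[245.1 226.3] [579.   10.2] [577.9  10. ]
[130.3 242.6] [537.8  72. ] [536.9  70.8]
[ 95.4 307. ] [468.5  95.8] [467.7  95.7]
```

Agrees within 1.5 mm; continuing.

>>> send_rows(series=[[0,[0,4.2,-6.2],0],[0,[0,3.4,-6.8],0],[0,[0,2.9,-7.0],0],[0,[0,2.3,-7.2],0],[0,[0,1.8,-7.4],0]])

```text
t: 7.8
tcp_pos: [580.0, 3.5, 56.9]
tool_rot: [1.073, 1.57, -0.072]
force: [-0.1, -3.5, 4.8]
grip_width: 0.2
```

>>> send_rows(series=[[0,[0,1.3,-7.5],0],[0,[0,0.9,-7.5],0],[0,[0,0.4,-7.6],0],[0,[0,-0.1,-7.6],0],[0,[0,-0.6,-7.5],0]])

```text
t: 8.43
tcp_pos: [565.9, 38.6, 56.8]
tool_rot: [1.17, 1.571, 0.025]
force: [0.8, -2.1, 3.9]
grip_width: -0.0
```

```bash
python3 chk.py 24
```

```text
8.425 [565.9  38.6  56.8] [ 0.8 -2.1  3.9] err to P[i] [-0.2 -0.2  0.4]
off path 0.19672725870550592 s idx 24.04
```

>>> send_rows(series=[[0,[0,-1.1,-7.5],0],[0,[0,-1.6,-7.4],0],[0,[0,-2.1,-7.3],0],[0,[0,-2.5,-7.1],0],[0,[0,-3.0,-7.0],0]])

```text
t: 9.05
tcp_pos: [541.5, 67.3, 56.8]
tool_rot: [1.249, 1.571, 0.104]
force: [2.7, -2.1, 4.3]
grip_width: 0.2
```

>>> send_rows(series=[[0,[0,-3.4,-6.8],0],[0,[0,-3.7,-6.6],0],[0,[0,-4.1,-6.4],0],[0,[0,-4.5,-6.1],0],[0,[0,-4.8,-5.8],0]])

```text
t: 9.68
tcp_pos: [509.6, 87.6, 56.8]
tool_rot: [1.647, 1.571, 0.502]
force: [2.4, -1.4, 3.9]
grip_width: 0.1
```

```bash
python3 chk.py 34
```

```text
9.675 [509.6  87.6  56.8] [ 2.4 -1.4  3.9] err to P[i] [-0.2  0.2  0.5]
off path 0.22835967278887911 s idx 34.04
```

>>> send_rows(series=[[0,[0,-5.2,-5.4],0],[0,[0,-5.6,-5.0],0],[0,[0,-6.0,-4.6],0],[0,[0,-6.3,-4.1],0],[0,[0,-6.7,-3.6],0]])

```text
t: 10.3
tcp_pos: [473.0, 95.8, 56.8]
tool_rot: [2.278, 1.571, 1.133]
force: [2.9, -0.4, 4.5]
grip_width: 0.3
```

>>> send_rows(series=[[0,[0,-7.1,-3.0],0],[0,[0,0,0],0]])

```text
t: 10.55
tcp_pos: [464.3, 95.6, 56.4]
tool_rot: [-2.066, 1.568, 3.073]
force: [-1.7, 0.2, 4.1]
grip_width: -0.0
```

```bash
python3 chk.py 40
```

```text
10.55 [464.3  95.6  56.4] [-1.7  0.2  4.1] err to P[i] [-0.6  1.3  0.5]
off path 1.3577826167618516 s idx 39.980000000000004
```

Reached about 3 mm past hole 1. Lifting straight up.

>>> send_rows(series=[[0,[-10,0,0],0],[0,[-30,0,0],0],[0,[-40,0,0],0],[0,[-40,0,0],0],[0,[-30,0,0],0]])

```text
t: 11.18
tcp_pos: [465.2, 95.5, 208.2]
tool_rot: [-2.075, 1.57, 3.063]
force: [0.5, 0.4, -0.1]
grip_width: 0.2
```

>>> send_rows(series=[[0,[-20,0,0],0],[0,[0,0,0],0],[0,[0,0,0],0]])

```text
t: 11.55
tcp_pos: [464.8, 95.5, 225.3]
tool_rot: [-2.036, 1.568, 3.102]
force: [0.1, -0.1, -0.8]
grip_width: 0.1
```

```bash
python3 - <<'E'
from path import *
o,M=st();print(o["t"],o["tcp_pos"],o["force"])
im,d=bot.snapshot("side");save("side2",im)
E
```

```text
11.55 [464.75855066  95.50548371 225.32356455] [ 0.09336618 -0.11056197 -0.7898759 ]
```

View pics/side2.png

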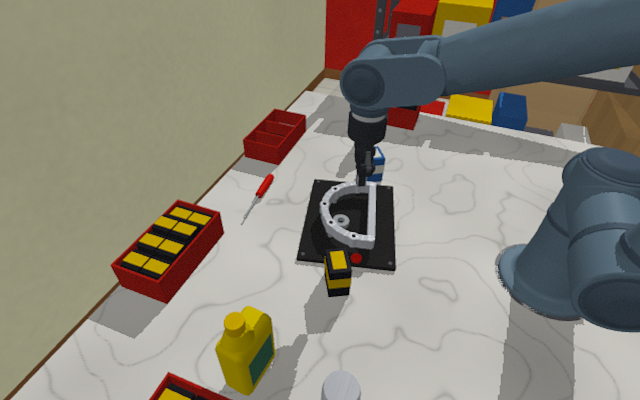

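The gripper, near (362,170), is clear above the board. The cover, bearing, cartons, yellow bottle, tin and screwdriver look unmoved.

```bash
python3 -c "
from rig import bot
print(bot.hand_in())"
```

```text
the job is handed in; nothing more can be done
None
```

I traced the rim with the gripper shut, from the bolt hole by the yellow disc (rim8) round all five holes to the one by the red disc (rim0). I then lifted straight up to about 225 mm and handed the job in at about 11.6 s.

- **Path:** each check during the slide put the fingertip within 0.25 mm of the planned centre line. It was about 1.4 mm off at the end, about 3 mm past rim0. The planned line itself should be good to about 1–2 mm, since a mid-slide picture put the three holes still ahead within 1.5 mm of it.
- **Pressure:** while sliding, the upward force read about 3–5 N with about 0.5 N of noise. The cover was pressed down roughly 5 mm of its 16 mm travel, so it stayed well short of the stop. This comes from force and height readings, as the cover's own position was not measured.
- **Disagreement:** the first wrist picture, taken while the arm was still moving, put the board about 3 mm off. I used the later close view, taken at rest, for the path.
- **Last check:** forces were back to about zero after the lift. The side picture showed the cover, bearing, cartons, yellow bottle, tin and screwdriver where they had been. The grey bottle was hidden behind the arm in that picture. I saw no sign of contact with it, and the planned route passed well clear.

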